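# Find the stamped crate and push it into the dispatch bay

## Robot

A 6-joint arm with a two-finger parallel gripper is mounted at the origin on the work surface. World frame = base frame: x ahead of the robot, y to its left, z up, the work surface at z = 0. Lengths are in m, angles in rad, forces in N, time in s.
With the tool pointing down it reaches from about 0.425 to 0.95 m from the base axis. Payload 3.5 kg.
Tool frame: the origin (TCP) lies on the centre line of the jaws, within the pads' length; the fingertips stand 17 mm ahead of it and the grasp point (between the pads) lies 2 mm behind it; z points along the fingers, y is the line along which they close (so a half turn about z gives the same grasp; the last joint's range is limited). The gripper opens to 85 mm and grips with 20 to 120 N. Pads are 22 mm wide; open, the fingers measure 114 mm over their backs; the gripper's body (76 mm by 85 mm) begins 54 mm behind the grasp point. The pads swing forward as they close: fully open they stand 13 mm farther back than shut.
Start: joints at [-1.311, 0.286, 1.577, -0, 1.279, -0.15], TCP at [0.269, -0.619, 0.21] pointing down, gripper open.
Joint ranges: [-2.77, 2.77], [-0.9, 2.22], [0.21, 2.48], [-1.53, 4.67], [0.24, 2.81], [-2.84, 2.84]. Speed limits (rad/s): [2.79, 2.79, 3.14, 3.14, 3.14, 3.14].

## Interface

Orientations are given as a unit quaternion [x, y, z, w].
In Python, from plant import ctrl gives the robot as it stands. The module is installed in compiled form; this text tells all that it offers.
- The arm moves only by the tool drive_tool, never from a script. Its argument "moves" is a list of rows, each a list of 3 entries, a list of its own where there are three numbers: the turn, a rotation vector about the tool's x, y, z in rad, then the shift along the tool's x, y, z in m, then the finger opening in m, from 0 to 0.0854. A call has 1 to 5 rows; each row shifts and turns the commanded pose from where the row before left it, along the tool's axes as they then stand; what a row does not reach is not made up. A row lasts 1/8 s, in which the tool goes at most 62.5 mm and 10.7 degrees, less where a joint would pass 70% of its speed; a pose out of reach is approached as far as the arm can. A call with a gripper value outside its range is refused whole. The fingers move at their own pace and stop on an object; "grip_force" is the grip in N (left out, the last holds). Time passes only in rows, so rows that do not move let the fingers close. It gives the time, the measured TCP pose, the force, the opening and the grip force at its end, in the units of the state.
- ctrl.get_state(): the state, without advancing time (a new reading comes with each control period).
- ctrl.read_camera(name): name is "scene" or "top" or "wrist"; returns a dict with "image" (384x512x3 uint8, red, green, blue), "fx", "fy", "cx", "cy" (pixels), "R" (3x3) and "t" (3): a world point X has camera coordinates R X + t. Camera axes: x right, y down, z forward; pixel columns grow to the right and rows downward; lengths in m; the calibration is good to about 2 mm. A picture is of the moment at which its call begins. There is no depth.
- ctrl.sign_off(): hands the job in; it is judged then, once.
The state is a dict: "time": time; "qpos": joint angles; "dq": joint speeds; "joint_efforts": joint torques, N m; "eef_pos": TCP position; "tcp_rot": TCP orientation; "contact_force": force on the tool from outside, world axes, zero at the start; "wrist_torque": the same for the moment, N m; "opening": opening from 0.0 (shut) to 1.0 (fully open); "finger_force": force on a finger pad.
Only numpy, scipy, OpenCV 4.12 (cv2) and the standard library are available. Lean on these libraries where they do the work, as an engineer would, in place of code of your own. Each camera call takes 0.05 s, during which the arm holds its last target. There are 200 camera calls.

## Task

Using only pushes with the fingers and lifting nothing, tip each of the two standing plywood crates over towards the arm so that it lies flat on its side and its underside shows, facing away from the arm. Once both lie on their sides, push the one that has a ring stamped on its underside, still lying like that, in between the two dark steel strips of the dispatch bay, fully between them and roughly square to them. Leave the other crate lying outside the bay, and leave the ball on its stand, the remote control and the jar alone.

Things in the scene. Friction and masses are not known exactly. Their poses are not given: they have to be found in the camera images.
- crate_a: Open-topped empty plywood crate, 0.25 to 0.4 kg: 80 deep (x) x 120 wide (y) x 140 tall (z), walls 6; floor 10 thick on two 4 mm runners. Stands at the start, -x wall towards the arm, yawed up to 0.25. Origin: centre of the underside, at the foot of the runners; z towards the mouth. Lying as asked: 80 high, 140 long, mouth to the arm, origin 40 above the table.
- crate_b: A crate of the same make, size and frame, alike from outside. One stands left of the bay, one right. Pushed level towards the arm near the top of its far (+x) wall, a crate tips about its lower -x edge, hardly sliding, and past about 45 degrees drops onto its -x wall by itself. Pushed sideways low down as it lies, it slides.
- crate_a_near_wall (a point): Centre of the outside of crate_a's -x wall (at x -40, z +70 in the crate's frame), the wall it must lie on: at table height when it lies as asked.
- crate_b_near_wall (a point): The same point of crate_b.
- stamp (a point): Centre of the stamp, on the underside of one of the crates, 4 above that crate's origin (crate frame): a black ring 56 across with a cross in it. The other crate's underside is bare wood. It cannot be seen while the crate stands.
- bay: Dispatch bay, flush with the table: two dark steel strips 380 long (along its x, roughly away from the arm) and 12 wide, their inner edges 170 apart (its y = -85 and +85). Origin: middle of the bay, at table height; yawed up to 0.1. One crate starts to its left (+y), the other to its right. Nothing to climb.
- ball_stand: Bystander: white ceramic ball 38 across on a dark steel foot 56 across, 73 tall in all, beyond the bay. Origin: centre of the underside.
- remote: Bystander: black hand-held remote control 36 x 110 x 18 lying flat beyond the bay. Origin: centre of the underside.
- jar: Bystander: closed jar 48 across, 65 tall, off to the left. Origin: centre of the underside.

How it is judged:
By the outcome, as a careful person would: the job done as asked, in the order asked, and still so for the second after the job is handed in, with the robot touching nothing.
It also fails if it takes over 64 s, if anything falls off the work surface, if the arm or the gripper's body presses on something with over 40 N, if the wrist force passes 120 N, or if a joint passes its speed limit or range.

## Working session

There is one attempt and no reset: what is moved stays moved. The work goes in short steps, Python scripts to look and compute and a tool call to move; the robot and the scene stay as the last step left them, time stands still between calls to the robot, and variables do not carry over. Pictures are saved under pics/ and viewed, at most 10 in all, crops included, and the job is handed in when it is done.

Besides the shell and the picture viewer there is one more tool, called after "Emit:" in YAML: its name, and indented under it one key for each argument. drive_tool: Moves the arm, as the interface text tells. Its arguments: {"type":"object","properties":{"moves":{"type":"array","items":{"type":"array"}},"grip_force":{"type":"number"}},"required":["moves"]}

```bash
mkdir -p pics
python3 - <<'E'
from plant import ctrl
import cv2,numpy as np
ims=[]
for n in("scene","top"):
    c=ctrl.read_camera(n);cv2.imwrite(f"pics/{n}0.png",c["image"][:,:,::-1]);np.savez(f"{n}0.npz",**c)
    print(n,c["fx"],c["cx"],c["cy"],np.round(-np.array(c["R"]).T@c["t"],3),np.round(c["R"],3).tolist())
s=ctrl.get_state();print(s)
E
```

```text
scene 371.1454257543884 257.2859022728407 192.54541749100454 [1.054 0.861 0.575] [[-0.855, 0.518, -0.005], [0.263, 0.425, -0.866], [-0.447, -0.742, -0.5]]
top 491.01449740416217 253.9373087785616 192.552666417455 [0.522 0.119 1.646] [[0.024, -1.0, -0.014], [-0.997, -0.023, -0.068], [0.068, 0.016, -0.998]]
{'time': 0.1, 'qpos': array([-1.31096642e+00,  2.87111232e-01,  1.57809008e+00, -2.30191618e-05,
        1.27861901e+00, -1.49996767e-01]), 'dq': array([-1.61425284e-04, -2.12657635e-03, -3.28557325e-03,  4.36168635e-04,
       -8.39447406e-05, -1.29927190e-03]), 'joint_efforts': array([ 5.20852336e-04, -4.07298589e+01, -2.93698937e+01, -1.36646822e-04,
        3.45666478e-03,  3.80218694e-06]), 'eef_pos': array([ 0.26880319, -0.61843685,  0.20883059]), 'tcp_rot': array([ 9.79077339e-01,  2.03485440e-01, -7.21387788e-05, -1.11155183e-03]), 'contact_force': array([-0.05747857,  0.65201261, -0.15636113]), 'wrist_torque': array([-0.03915402, -0.01768605, -0.06044341]), 'finger_force': 0.0, 'opening': 0.9999710941433474}
```

View pics/top0.png

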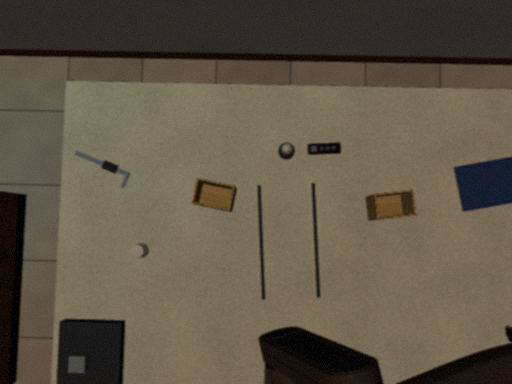

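View pics/scene0.png

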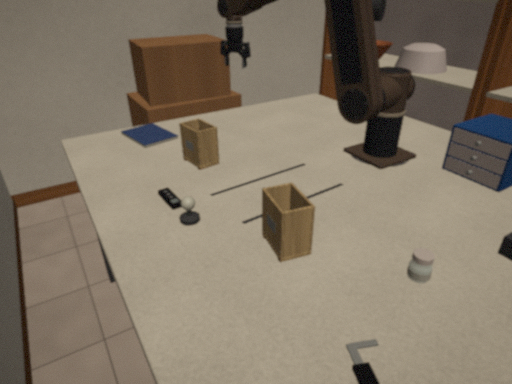

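The top view shows the left crate at about (215,195), the right crate at (390,205), and the bay strips from (259,186) to (263,298) and from (313,184) to (318,296). The ball is at (287,150), the remote at (324,148) and the jar at (140,250). The scene view agrees with this.

```bash
cat > h.py <<'E'
import cv2,numpy as np
from scipy.spatial.transform import Rotation as Ro
def ray(c,p,z):
    d=np.c_[(np.atleast_2d(p)[:,0]-c["cx"])/c["fx"],(np.atleast_2d(p)[:,1]-c["cy"])/c["fy"],np.ones(len(np.atleast_2d(p)))]@c["R"]
    o=-c["R"].T@c["t"]; return o+d*((z-o[2])/d[:,2])[:,None]
def comps(m,amin):
    n,l,s,ce=cv2.connectedComponentsWithStats(m.astype(np.uint8))
    return [(l==i,s[i]) for i in range(1,n) if s[i,4]>=amin]
def rect(p): # metric xy -> centre,size,angle
    return cv2.minAreaRect(p[:,:2].astype(np.float32)*1000)
E
python3 - <<'E'
from h import *
c=dict(np.load("top0.npz")); im=c["image"]; hsv=cv2.cvtColor(im,cv2.COLOR_RGB2HSV)
print(hsv[195,215],hsv[205,390],hsv[250,200],hsv[240,262],hsv[250,140])
roi=np.zeros(im.shape[:2],bool); roi[130:305,125:440]=1
m=(hsv[...,1]>90)&(hsv[...,0]<25)&roi
for k,s in comps(m,200):
    p=np.argwhere(k)[:,::-1]; h=cv2.convexHull(p.astype(np.int32))[:,0]
    print("crate",s,rect(ray(c,h,.14)),cv2.boxPoints(cv2.minAreaRect(h)).tolist())
m=(hsv[...,2]<90)&roi
for k,s in comps(m,60):
    p=np.argwhere(k)[:,::-1]; print("dark",s,rect(ray(c,p,0)))
print("jar",ray(c,[140,250],.06),"ball",ray(c,[287,150],.054))
E
```

```text
[ 18 168 105] [ 17 158 110] [ 23  65 121] [26 38 54] [ 13  65 134]
crate [ 192  178   44   34 1089] ((616.235595703125, 266.1829833984375), (128.5437774658203, 82.70497131347656), 79.96001434326172) [[190.69232177734375, 203.53846740722656], [195.9615478515625, 177.1923065185547], [236.73077392578125, 185.3461456298828], [231.4615478515625, 211.6923065185547]]
crate [ 365  189   52   31 1299] ((596.9691772460938, -276.35504150390625), (82.59721374511719, 150.32833862304688), 7.669966220855713) [[364.56097412109375, 194.04879760742188], [413.731689453125, 188.58538818359375], [416.719482421875, 215.47564697265625], [367.54876708984375, 220.93905639648438]]
dark [278 143  17  17 176] ((777.4259033203125, 39.790035247802734), (54.49728775024414, 54.01426315307617), 1.1688014268875122)
dark [307 142  34  13 392] ((789.8471069335938, -86.67173767089844), (39.59086227416992, 112.60516357421875), 4.113330364227295)
dark [193 179  44  33 391] ((622.6815795898438, 276.9351806640625), (136.9626922607422, 86.68934631347656), 79.58406066894531)
dark [311 183  10 115 434] ((481.97796630859375, -63.3754997253418), (378.8549499511719, 13.398816108703613), 3.727111339569092)
dark [257 185   9 115 433] ((470.98260498046875, 117.5435791015625), (379.2144470214844, 14.041571617126465), 3.5921881198883057)
dark [365 191  50  30 601] ((602.7017211914062, -310.0222473144531), (84.01781463623047, 158.7208251953125), 8.457121849060059)
dark [139 243  10  15  72] ((435.0035705566406, 507.5902404785156), (46.535545349121094, 27.51457977294922), 11.791953086853027)
jar [[0.43630804 0.50655982 0.06      ]] ball [[0.7723881  0.03917658 0.054     ]]
```

Emit:
drive_tool:
  moves:
    - [[0,0,0.14],[0,0,0],0.05]
    - [[0,0,0.135],[0,0,0],0.05]
    - [[0,0,0],[0.05,-0.03,0],0.05]
    - [[0,0,0],[0.05,-0.03,0],0.05]
    - [[0,0,0],[0.05,-0.03,0],0.05]

```text
time: 0.72
eef_pos: [0.4064, -0.5084, 0.2094]
tcp_rot: [0.998, 0.067, -0.0, -0.0]
contact_force: [0.1, -0.8, 0.5]
opening: 0.581
finger_force: 0.0
```

Emit:
drive_tool:
  moves:
    - [[0,0,0],[0.05,-0.031,0],0.05]
    - [[0,0,0],[0.05,-0.031,0],0.05]
    - [[0,0,0],[0.05,-0.031,0],0.05]
    - [[0,0,0],[0.05,-0.031,0],0.05]
    - [[0,0,0],[0.05,-0.031,0],0.05]

```text
time: 1.35
eef_pos: [0.6335, -0.321, 0.2094]
tcp_rot: [0.998, 0.067, -0.0, -0.0]
contact_force: [0.1, -0.9, 0.3]
opening: 0.585
finger_force: 0.0
```

```bash
cat >> h.py <<'E'
def to(x,y,z,a):
    from plant import ctrl
    s=ctrl.get_state();R=Ro.from_quat(s["tcp_rot"]);M=R.as_matrix()
    T=np.array([[np.cos(a),np.sin(a),0],[np.sin(a),-np.cos(a),0],[0,0,-1]])
    print("t",round(s["time"],2),"at",s["eef_pos"].round(4),"yaw",np.arctan2(M[1,0],M[0,0]).round(3),"F",s["contact_force"].round(1))
    print("turn",Ro.from_matrix(M.T@T).as_rotvec().round(3),"shift after turn",(T.T@(np.array([x,y,z])-s["eef_pos"])).round(4))
E
python3 - <<'E'
from h import *
to(.683,-.280,.125,.134)
E
```

```text
t 1.35 at [ 0.6335 -0.321   0.2094] yaw 0.135 F [ 0.1 -0.9  0.3]
turn [-0.001  0.001  0.001] shift after turn [ 0.0546 -0.034   0.0844]
```

Emit:
drive_tool:
  moves:
    - [[0,0,0],[0.05,-0.034,0],0.05]
    - [[0,0,0],[0.01,0,0.03],0.05]
    - [[0,0,0],[0,0,0.055],0.05]
    - [[0,0,0],[0,0,0],0.05]

```text
time: 1.85
eef_pos: [0.6834, -0.2782, 0.1172]
tcp_rot: [0.998, 0.068, -0.006, -0.004]
contact_force: [-0.3, -0.3, -0.1]
opening: 0.589
finger_force: 0.0
```

Emit:
drive_tool:
  moves:
    - [[0,0,0],[-0.02,0,0],0.05]
    - [[0,0,0],[-0.015,0,0],0.05]
    - [[0,0,0],[-0.015,0,0],0.05]
    - [[0,0,0],[-0.015,0,0],0.05]
    - [[0,0,0],[-0.015,0,0],0.05]

```text
time: 2.48
eef_pos: [0.6071, -0.2918, 0.1256]
tcp_rot: [0.998, 0.067, 0.0, 0.0]
contact_force: [-0.5, 0.3, 0.1]
opening: 0.582
finger_force: 0.0
```

Run:
```python
from h import *
from plant import ctrl
to(.683,-.280,.125,.134)
a=ctrl.read_camera("scene")["image"];b=ctrl.read_camera("wrist")["image"]
cv2.imwrite("pics/s1.png",cv2.resize(np.hstack([a,b])[:,:,::-1],(800,300)))
```

```text
t 2.48 at [ 0.6071 -0.2918  0.1256] yaw 0.135 F [-0.5  0.3  0.1]
turn [ 0.    -0.     0.001] shift after turn [ 0.0768 -0.0016  0.0006]
```

View pics/s1.png

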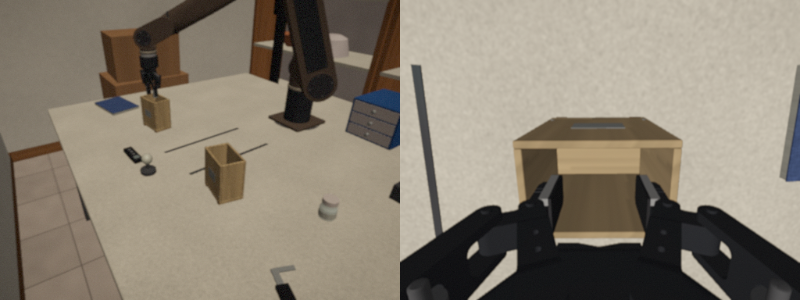

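The wrist view shows the crate mouth at x 517–680, y 140–237 (in the right half), with the fingers over it. It's unclear whether they are inside the crate or behind its wall, so I'll check by projection.

Run:
```python
from h import *
from plant import ctrl
c=ctrl.read_camera("wrist");print("cam",(-c["R"].T@c["t"]).round(3),c["R"].round(2).tolist(),c["fx"])
P=lambda c,X:(lambda q:(q[:,:2]/q[:,2:]*[c["fx"],c["fy"]]+[c["cx"],c["cy"]]).round(0).tolist())(np.atleast_2d(X)@c["R"].T+c["t"])
a=.134;A=lambda L:np.array([[.599+x*np.cos(a)-y*np.sin(a),-.291+x*np.sin(a)+y*np.cos(a),z] for x,y,z in L])
print("rim+x,rim-x,base+x",P(c,A([(.04,.06,.14),(.04,-.06,.14),(-.04,.06,.14),(-.04,-.06,.14),(.04,.06,0),(.04,-.06,0)])))
print("tip,tcp",P(c,[[.607,-.2918,.11],[.607,-.2918,.1256]]))
im=c["image"];cv2.imwrite("pics/w2.png",im[:,:,::-1])
t=ctrl.read_camera("scene");print("scene rim",P(t,A([(.04,.06,.14),(.04,-.06,.14),(-.04,.06,.14),(-.04,-.06,.14),(.04,.06,0)])))
cv2.imwrite("pics/s2.png",cv2.resize(t["image"][70:220,130:330,::-1],(800,600),interpolation=cv2.INTER_CUBIC))
```

```text
cam [ 0.671 -0.282  0.288] [[0.14, -0.99, -0.0], [-0.96, -0.13, 0.26], [-0.26, -0.03, -0.97]] 279.74834744958974
rim+x,rim-x,base+x [[141.0, 177.0], [363.0, 177.0], [155.0, 304.0], [350.0, 305.0], [195.0, 148.0], [312.0, 148.0]]
tip,tcp [[256.0, 214.0], [256.0, 223.0]]
scene rim [[196.0, 132.0], [178.0, 123.0], [217.0, 127.0], [198.0, 118.0], [200.0, 171.0]]
```

View pics/s2.png

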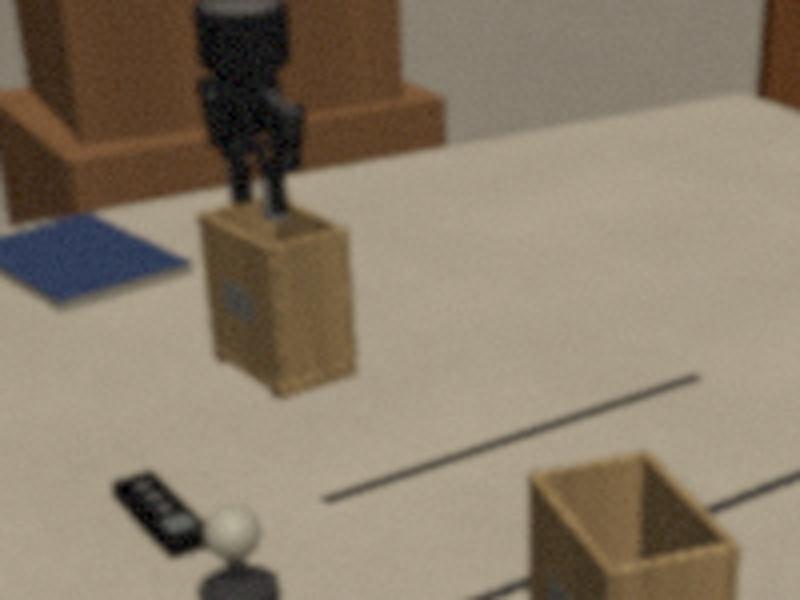

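In this crop the right crate is still upright, with its near corner edge from (273,250) to (283,395). The fingertips show against its mouth at about (275,212). I'll look at the full wrist picture.

View pics/w2.png

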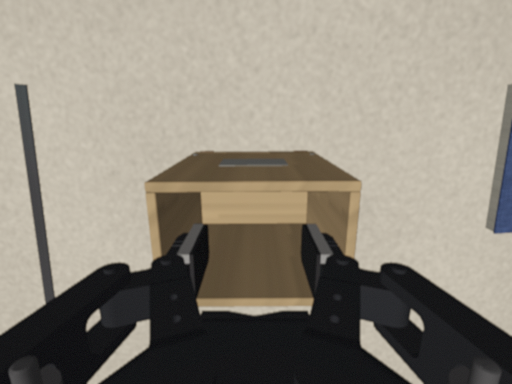

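Run:
```python
from h import *
c=dict(np.load("scene0.npz"))
for z in(.11,.13,.15):
  for y in (-.267,-.317):
    q=c["R"]@[.607,y,z]+c["t"];u=q[:2]/q[2]*c["fx"]+[c["cx"],c["cy"]];print(z,y,((u-[130,70])*4).round())
```

```text
0.11 -0.267 [275. 263.]
0.11 -0.317 [252. 245.]
0.13 -0.267 [273. 241.]
0.13 -0.317 [250. 224.]
0.15 -0.267 [271. 218.]
0.15 -0.317 [248. 201.]
```

Both views put the fingertips at z≈0.15, so they passed just above the rim and touched nothing. They stand about 4 cm higher than the nominal geometry says. I'll back off, go lower and check the tip height.

Emit:
drive_tool:
  moves:
    - [[0,0,0],[0,0,-0.015],0.05]
    - [[0,0,0],[0.045,0,0],0.05]
    - [[0,0,0],[0.045,0,0],0.05]
    - [[0,0,0],[0,0,0.05],0.05]
    - [[0,0,0],[0,0,0],0.05]

```text
time: 3.3
eef_pos: [0.6949, -0.2772, 0.0849]
tcp_rot: [0.998, 0.068, -0.004, -0.003]
contact_force: [-1.1, 0.4, -1.3]
opening: 0.586
finger_force: 0.0
```

Run:
```python
from h import *
from plant import ctrl
to(.683,-.280,.09,.134);print(ctrl.get_state()["opening"])
c=ctrl.read_camera("scene");s=ctrl.get_state();x,y,_=s["eef_pos"]
im=cv2.resize(c["image"][70:220,130:330,::-1],(800,600),interpolation=cv2.INTER_CUBIC)
for z in(.07,.09,.11,.13):
    q=c["R"]@[x,y+.027,z]+c["t"];u=((q[:2]/q[2]*c["fx"]+[c["cx"],c["cy"]]-[130,70])*4).astype(int);print(z,u);cv2.circle(im,u.tolist(),3,(0,0,255),-1)
cv2.imwrite("pics/s3.png",im)
```

```text
t 3.3 at [ 0.6949 -0.2772  0.0849] yaw 0.136 F [-1.1  0.4 -1.3]
turn [-0.006  0.008  0.002] shift after turn [-0.0121  0.0011 -0.0051]
0.5856413755430574
0.07 [187 334]
0.09 [184 312]
0.11 [181 290]
0.13 [178 267]
```

View pics/s3.png

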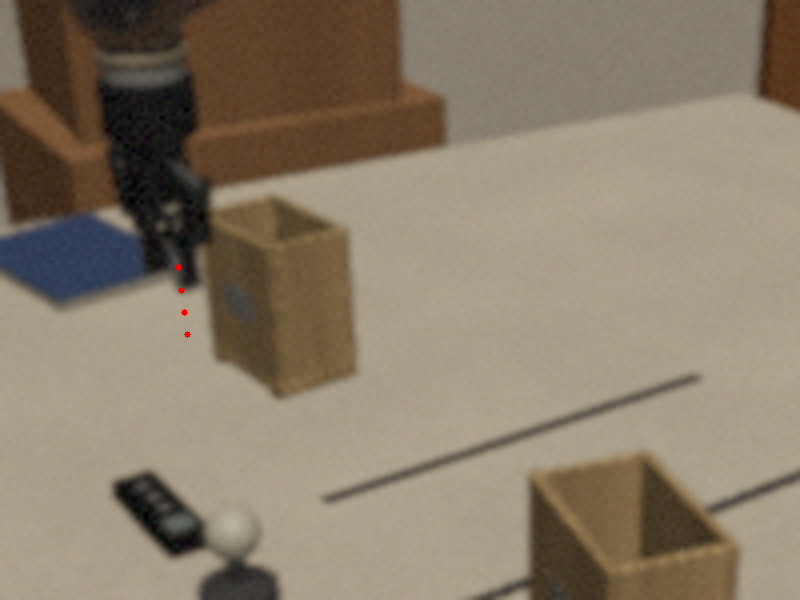

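The tip is at row ~285, which is z≈0.113. That is a good height, behind the far wall, so I'll push.

Emit:
drive_tool:
  moves:
    - [[0,0,0],[-0.03,0,0.005],0.05]
    - [[0,0,0],[-0.015,0,0],0.05]
    - [[0,0,0],[-0.015,0,0],0.05]
    - [[0,0,0],[-0.015,0,0],0.05]
    - [[0,0,0],[-0.015,0,0],0.05]

```text
time: 3.98
eef_pos: [0.6079, -0.2921, 0.0865]
tcp_rot: [0.998, 0.067, 0.001, 0.001]
contact_force: [1.0, -0.2, 1.4]
opening: 0.585
finger_force: 1.0
```

Emit:
drive_tool:
  moves:
    - [[0,0,0],[-0.015,0,0],0.05]
    - [[0,0,0],[-0.015,0,0],0.05]
    - [[0,0,0],[-0.015,0,0],0.05]
    - [[0,0,0],[-0.015,0,0],0.05]
    - [[0,0,0],[-0.005,0,0],0.05]

```text
time: 4.6
eef_pos: [0.5424, -0.3003, 0.0848]
tcp_rot: [0.998, 0.067, -0.0, -0.0]
contact_force: [0.9, 0.1, -0.8]
opening: 0.586
finger_force: 0.0
```

Run:
```python
from h import *
from plant import ctrl
to(.683,-.280,.09,.134)
a=ctrl.read_camera("scene")["image"];b=ctrl.read_camera("wrist")["image"]
cv2.imwrite("pics/s4.png",cv2.resize(np.hstack([a,b])[:,:,::-1],(800,300)))
```

```text
t 4.6 at [ 0.5424 -0.3003  0.0848] yaw 0.134 F [ 0.9  0.1 -0.8]
turn [-0.001  0.001  0.   ] shift after turn [ 0.1421 -0.0013 -0.0052]
```

View pics/s4.png

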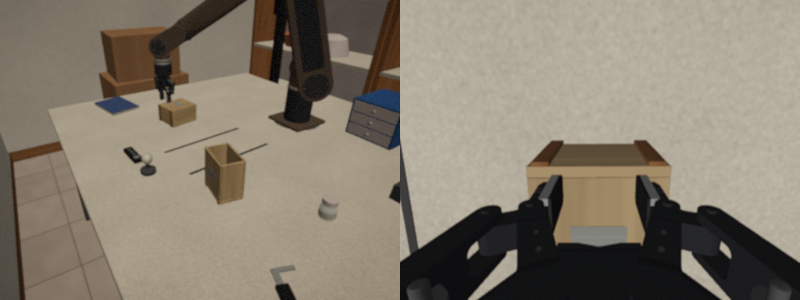

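The right crate now lies as asked, with its underside showing at (600,155) in the wrist half, plain between two runners. Next is the left crate.

Emit:
drive_tool:
  moves:
    - [[0,0,0],[0,0,-0.06],0.05]
    - [[0,0,0.155],[0,0,-0.02],0.05]
    - [[0,0,0.155],[0,0,0],0.05]
    - [[0,0,0],[0,0,0],0.05]

```text
time: 5.2
eef_pos: [0.5441, -0.3003, 0.1656]
tcp_rot: [0.996, -0.086, 0.0, 0.0]
contact_force: [-0.5, -0.4, -1.3]
opening: 0.588
finger_force: 0.0
```

Run:
```python
from h import *
to(.708,.2535,.16,-.175)
```

```text
t 5.2 at [ 0.5441 -0.3003  0.1656] yaw -0.173 F [-0.5 -0.4 -1.3]
turn [ 0.    -0.001  0.002] shift after turn [ 0.065  -0.5738  0.0056]
```

Emit:
drive_tool:
  moves:
    - [[0,0,0],[0.0065,-0.0574,0],0.05]
    - [[0,0,0],[0.0065,-0.0574,0],0.05]
    - [[0,0,0],[0.0065,-0.0574,0],0.05]
    - [[0,0,0],[0.0065,-0.0574,0],0.05]
    - [[0,0,0],[0.0065,-0.0574,0],0.05]

```text
time: 5.82
eef_pos: [0.6258, -0.0213, 0.1645]
tcp_rot: [0.996, -0.086, -0.0, -0.0]
contact_force: [1.2, -0.1, 0.8]
opening: 0.588
finger_force: 0.0
```

Emit:
drive_tool:
  moves:
    - [[0,0,0],[0.0065,-0.0574,0],0.05]
    - [[0,0,0],[0.0065,-0.0574,0],0.05]
    - [[0,0,0],[0.0065,-0.0574,0],0.05]
    - [[0,0,0],[0.0065,-0.0574,0],0.05]
    - [[0,0,0],[0.0065,-0.0574,0],0.05]

```text
time: 6.45
eef_pos: [0.7078, 0.2556, 0.1641]
tcp_rot: [0.996, -0.086, -0.001, 0.0]
contact_force: [1.1, -0.1, 0.5]
opening: 0.587
finger_force: 0.0
```

Run:
```python
from h import *
from plant import ctrl
to(.708,.2535,.083,-.175)
c=ctrl.read_camera("wrist");im=c["image"];h=cv2.cvtColor(im,cv2.COLOR_RGB2HSV)
m=(h[...,1]>90)&(h[...,0]<25)
for k,s in comps(m,1500):
    print(s); ys,xs=np.nonzero(k); 
    ap=cv2.approxPolyDP(cv2.convexHull(np.c_[xs,ys].astype(np.int32)),6,True)[:,0]
    for p in ap: print(p,ray(c,p,.14).round(3),ray(c,p,0).round(3))
cv2.imwrite("pics/w5.png",im[:,:,::-1])
```

```text
t 6.45 at [0.7078 0.2556 0.1641] yaw -0.172 F [ 1.1 -0.1  0.5]
turn [0.    0.001 0.003] shift after turn [0.0006 0.0021 0.0811]
[ 197  215  117  101 8731]
[311 310] [[0.619 0.227 0.14 ]] [[0.505 0.213 0.   ]]
[200 312] [[0.632 0.312 0.14 ]] [[0.528 0.363 0.   ]]
[210 218] [[0.707 0.288 0.14 ]] [[0.659 0.321 0.   ]]
[305 217] [[0.697 0.222 0.14 ]] [[0.641 0.204 0.   ]]
```

The far-wall base edge comes out at (0.650, 0.2625), 118 mm wide, which agrees with the first measurement. I'll lower and push.

Emit:
drive_tool:
  moves:
    - [[0,0,0],[0,0,0.05],0.05]
    - [[0,0,0],[0,0,0.031],0.05]
    - [[0,0,0],[-0.03,0,0],0.05]
    - [[0,0,0],[-0.015,0,0],0.05]
    - [[0,0,0],[-0.015,0,0],0.05]

```text
time: 7.12
eef_pos: [0.6497, 0.2644, 0.0858]
tcp_rot: [0.996, -0.087, 0.002, -0.001]
contact_force: [1.9, 0.7, 2.0]
opening: 0.587
finger_force: 0.9
```

Emit:
drive_tool:
  moves:
    - [[0,0,0],[-0.015,0,0],0.05]
    - [[0,0,0],[-0.015,0,0],0.05]
    - [[0,0,0],[-0.015,0,0],0.05]
    - [[0,0,0],[-0.015,0,0],0.05]
    - [[0,0,0],[-0.015,0,0],0.05]

```text
time: 7.75
eef_pos: [0.5732, 0.2772, 0.0836]
tcp_rot: [0.996, -0.087, -0.001, 0.0]
contact_force: [-0.0, 0.8, 0.6]
opening: 0.587
finger_force: 0.0
```

Emit:
drive_tool:
  moves:
    - [[0,0,0],[-0.015,0,0],0.05]
    - [[0,0,0],[-0.01,0,0],0.05]
    - [[0,0,0],[0,0,0],0.05]
    - [[0,0,0],[0,0,-0.06],0.05]
    - [[0,0,0],[0,0,-0.03],0.05]

```text
time: 8.38
eef_pos: [0.552, 0.2818, 0.1777]
tcp_rot: [0.996, -0.088, 0.002, -0.001]
contact_force: [0.2, 0.6, 0.2]
opening: 0.588
finger_force: 0.0
```

Run:
```python
from h import *
from plant import ctrl
to(.708,.2535,.083,-.175)
a=ctrl.read_camera("scene");t=ctrl.read_camera("top");np.savez("t6.npz",**t);np.savez("s6.npz",**a)
up=lambda i:cv2.resize(i,(400,300),interpolation=cv2.INTER_CUBIC)
cv2.imwrite("pics/s6.png",np.hstack([up(a["image"][130:280,180:380]),up(t["image"][150:330,180:420])])[:,:,::-1])
```

```text
t 8.38 at [0.552  0.2818 0.1777] yaw -0.176 F [0.2 0.6 0.2]
turn [-0.002 -0.004 -0.   ] shift after turn [0.1586 0.0007 0.0947]
```

View pics/s6.png

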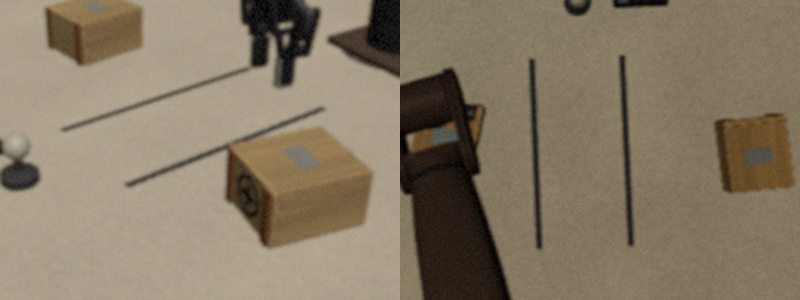

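The ring is on the left crate, at (248,195) in the left half, and the right crate's underside is bare. Both crates lie flat. I'll turn the gripper so both fingers line up along the crate's outer side, then push it into the bay.

Emit:
drive_tool:
  moves:
    - [[0,0,-0.181],[0,0,0],0.085]
    - [[0,0,-0.181],[0,0,0],0.085]
    - [[0,0,-0.181],[0,0,0],0.085]
    - [[0,0,-0.181],[0,0,0],0.085]
    - [[0,0,-0.181],[0,0,0],0.085]

```text
time: 9.1
eef_pos: [0.5497, 0.2811, 0.1723]
tcp_rot: [0.933, 0.359, -0.001, -0.0]
contact_force: [-0.3, 0.1, 0.4]
opening: 0.993
finger_force: 0.0
```

Emit:
drive_tool:
  moves:
    - [[0,0,-0.181],[0,0,0],0.085]
    - [[0,0,-0.181],[0,0,0],0.085]
    - [[0,0,-0.181],[0,0,0],0.085]
    - [[0,0,-0.181],[0,0,0],0.085]
    - [[0,0,-0.18],[0,0,0],0.085]

```text
time: 9.72
eef_pos: [0.5497, 0.2811, 0.1723]
tcp_rot: [0.682, 0.731, -0.001, -0.001]
contact_force: [-0.4, 1.0, -0.4]
opening: 0.998
finger_force: 0.0
```

Run:
```python
from h import *
to(.501,.404,.012,1.632)
```

```text
t 9.72 at [0.5497 0.2811 0.1723] yaw 1.639 F [-0.4  1.  -0.4]
turn [-0.002  0.001  0.007] shift after turn [ 0.1257 -0.0411  0.1603]
```

Emit:
drive_tool:
  moves:
    - [[0,0,0],[0.045,-0.015,0],0.085]
    - [[0,0,0],[0.045,-0.015,0],0.085]
    - [[0,0,0],[0.036,-0.011,0],0.085]
    - [[0,0,0],[0,0,0.05],0.085]
    - [[0,0,0],[0,0,0.05],0.085]

```text
time: 10.35
eef_pos: [0.501, 0.4052, 0.0723]
tcp_rot: [0.684, 0.729, 0.0, 0.0]
contact_force: [0.1, -1.0, -1.2]
opening: 0.997
finger_force: 0.0
```

Emit:
drive_tool:
  moves:
    - [[0,0,0.005],[0,0,0.03],0.085]
    - [[0,0,0],[0,0,0.02],0.085]
    - [[0,0,0],[0,0,0.005],0.085]
    - [[0,0,0],[0,0,0],0.085]

```text
time: 10.85
eef_pos: [0.5019, 0.4049, 0.0197]
tcp_rot: [0.686, 0.727, 0.001, 0.0]
contact_force: [0.2, 0.6, 0.7]
opening: 0.993
finger_force: 0.0
```

Run:
```python
from h import *
from plant import ctrl
to(.501,.404,.012,1.632)
a=ctrl.read_camera("scene");b=ctrl.read_camera("wrist")
up=lambda i:cv2.resize(i,(400,300),interpolation=cv2.INTER_CUBIC)
cv2.imwrite("pics/s7.png",np.hstack([up(a["image"][150:330,250:490]),up(b["image"])])[:,:,::-1])
```

```text
t 10.85 at [0.5019 0.4049 0.0197] yaw 1.629 F [0.2 0.6 0.7]
turn [ 0.001 -0.001 -0.003] shift after turn [-0.0009 -0.001   0.0077]
```

View pics/s7.png

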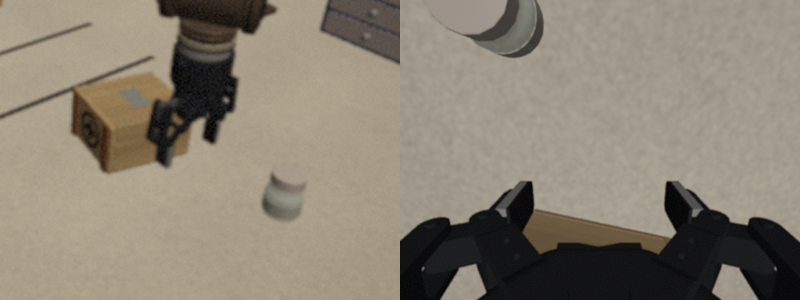

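The fingers hang clear of the table beside the crate, with the left fingertip at (165,165) and the jar well behind them. I'll lower a little and push.

Emit:
drive_tool:
  moves:
    - [[0,0,0],[-0.01,0,0.012],0.085]
    - [[0,0,0],[-0.02,0,0],0.085]
    - [[0,0,0],[-0.02,0,0],0.085]
    - [[0,0,0],[-0.02,0,0],0.085]
    - [[0,0,0],[-0.02,0,0],0.085]

```text
time: 11.58
eef_pos: [0.5068, 0.3132, 0.0074]
tcp_rot: [0.686, 0.727, 0.0, 0.0]
contact_force: [-0.9, 0.6, -1.1]
opening: 0.997
finger_force: 0.6
```

Emit:
drive_tool:
  moves:
    - [[0,0,0],[-0.02,0,0],0.085]
    - [[0,0,0],[-0.02,0,0],0.085]
    - [[0,0,0],[-0.02,0,0],0.085]
    - [[0,0,0],[-0.02,0,0],0.085]
    - [[0,0,0],[-0.02,0,0],0.085]

```text
time: 12.2
eef_pos: [0.5125, 0.2138, 0.0074]
tcp_rot: [0.686, 0.727, 0.0, 0.0]
contact_force: [-0.6, 2.7, 0.9]
opening: 0.997
finger_force: 1.1
```

```bash
cat > m.py <<'E'
from h import *
from plant import ctrl
to(.4765+.047*.998-.071*.061,.027+.047*.061+.071*.998,.008,1.632)
c=ctrl.read_camera("top");h=cv2.cvtColor(c["image"],cv2.COLOR_RGB2HSV);np.savez("tm.npz",**c)
m=(h[...,1]>90)&(h[...,0]<25)&(h[...,2]>60); m[:150]=0;m[330:]=0;m[:,:180]=0;m[:,430:]=0
for k,s in comps(m,200):
    p=cv2.convexHull(np.argwhere(k)[:,::-1].astype(np.int32))[:,0]; print(s,rect(ray(c,p,.08)))
    q=ray(c,p,.08);print(q[:,:2].max(0).round(3),q[:,:2].min(0).round(3))
E
python3 m.py
```

```text
t 12.2 at [0.5125 0.2138 0.0074] yaw 1.629 F [-0.6  2.7  0.9]
turn [ 0.    -0.    -0.003] shift after turn [-0.1133 -0.0004 -0.0006]
[ 234  204   39   46 1044] ((520.9669799804688, 142.5430908203125), (142.24053955078125, 118.90401458740234), 4.401909828186035)
[0.593 0.206] [0.449 0.082]
[ 368  218   50   48 1726] ((483.41912841796875, -298.0852966308594), (141.53367614746094, 138.91952514648438), 7.8708906173706055)
[ 0.559 -0.221] [ 0.409 -0.376]
```

The crate is square (4.4° against the bay's 3.5°) and needs 0.113 m more.

Emit:
drive_tool:
  moves:
    - [[0,0,0],[-0.02,0,0],0.085]
    - [[0,0,0],[-0.02,0,0],0.085]
    - [[0,0,0],[-0.02,0,0],0.085]
    - [[0,0,0],[-0.02,0,0],0.085]
    - [[0,0,0],[-0.015,0,0],0.085]

```text
time: 12.88
eef_pos: [0.5178, 0.1188, 0.0072]
tcp_rot: [0.687, 0.727, 0.0, -0.0]
contact_force: [1.3, 2.7, 1.0]
opening: 0.994
finger_force: 1.1
```

Emit:
drive_tool:
  moves:
    - [[0,0,0],[-0.01,0,0],0.085]
    - [[0,0,0],[-0.008,0,0],0.085]
    - [[0,0,0],[0,0,0],0.085]
    - [[0,0,0],[0.025,0,0],0.085]
    - [[0,0,0],[0.04,0,0],0.085]

```text
time: 13.5
eef_pos: [0.5149, 0.167, 0.0068]
tcp_rot: [0.687, 0.727, -0.0, 0.0]
contact_force: [0.9, -0.1, 1.0]
opening: 0.993
finger_force: 0.0
```

Emit:
drive_tool:
  moves:
    - [[0,0,0],[0.03,0,0],0.085]
    - [[0,0,0],[0,0,-0.06],0.085]
    - [[0,0,0],[0,0,-0.06],0.085]
    - [[0,0,0],[0,0,-0.06],0.085]
    - [[0,0,0],[0,0,0],0.085]

```text
time: 14.12
eef_pos: [0.5169, 0.1979, 0.1938]
tcp_rot: [0.686, 0.728, 0.005, 0.004]
contact_force: [-0.3, 0.1, -0.5]
opening: 0.992
finger_force: 0.0
```

```bash
cat >> m.py <<'E'
a=ctrl.read_camera("scene")["image"]
up=lambda i:cv2.resize(i,(400,300),interpolation=cv2.INTER_CUBIC)
cv2.imwrite("pics/s8.png",np.hstack([up(a[100:325,130:430]),up(c["image"][120:330,160:440])])[:,:,::-1])
E
python3 m.py
```

```text
t 14.12 at [0.5169 0.1979 0.1938] yaw 1.63 F [-0.3  0.1 -0.5]
turn [ 0.012 -0.001 -0.002] shift after turn [-0.0972 -0.0037  0.1858]
[ 268  202   41   46 1529] ((528.44384765625, 33.101837158203125), (141.95252990722656, 123.83020782470703), 3.42712664604187)
[0.602 0.098] [ 0.457 -0.032]
[ 368  218   50   48 1736] ((483.1981201171875, -298.2234802246094), (142.2991180419922, 139.7467041015625), 7.726333141326904)
[ 0.559 -0.221] [ 0.409 -0.376]
```

View pics/s8.png

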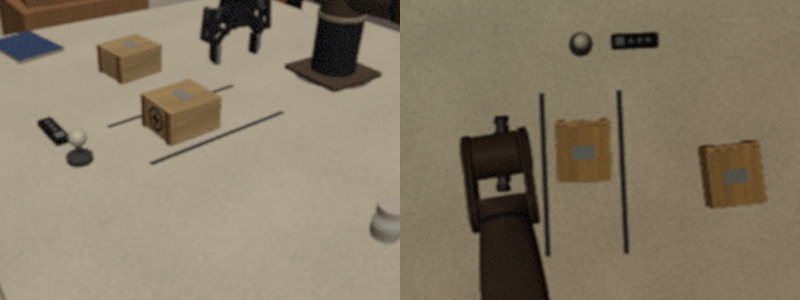

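The ringed crate lies square between the strips, and the other crate lies outside at (733,175). The bystanders have not been touched.

```bash
python3 -c "
from plant import ctrl
print(ctrl.sign_off())"
```

```text
the job is handed in; nothing more can be done
None
```

Both crates are tipped onto their near walls, and the ring-stamped one (the left crate) lies in the bay within about 3 mm of centre and square to the strips. The other lies outside, the ball, remote and jar were left alone, and I handed the job in at about 14 s; no verdict came back.

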